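Hold the specimen carrier in the corner of the measuring stage

TASK

Set up the measuring stage for a reading: drop the steel stop block fully into the pocket in the deck and swing the locking lever shut over it. Then bring the specimen carrier into the corner, its long side flat against the fence and its end butted against the stop block, and with one diagonal push press it firmly against the fence and down on the deck together. Finish while still holding that push, do not let go, and leave the glassware and jars around where they stand.

Things in the scene. Friction and masses are not known exactly. Their poses are not given: they have to be found in the camera images.
- stage: Grey measuring stage fixed on the bench, black foot below; place and yaw vary. Origin on the bench top under the deck, at stage (0,0,0); x points away from the robot to the fence, y left to the pocket and lever, z up. 'Stage (x, y, z)' elsewhere means mm in this frame. Deck top at z = 24, spanning x -110..95, y -115..155. Rigid.
- deck: The stage's grey deck plate, 205 x 270 x 20, its top 24 above the bench; the carrier slides on it easily (polished, friction about 0.25). Fixed to the stage, same axes. Origin: centre of its underside, at stage (-7.5, 20, 4).
- fence: Low aluminium bar along the far side of the deck, 15 (x) x 135 (y) x 18 high, fixed to the stage. Origin: centre of its underside, at stage (77.5, -22.5, 24); the face towards the robot, against which the carrier goes, is at stage x = 70 and runs from y = -90 to 45.
- pocket (a point): Centre of the floor of the square pocket in the deck, at stage (35, 75, 10) mm, axes as the stage. Pocket 34 x 34, 14 deep, sides along the stage axes. The lever's post (26 diameter, 33 high) stands 50 to its left (+y); no fence beside it: fingers have room on its near (-x) and far (+x) sides.
- lever_pivot (a point): Vertical pivot axis of the locking lever, at stage (35, 125, 65), level with the top of the lever's arms (41 above the deck). Axes as the stage.
- lever_pin (a point): Top of the round upright black handle pin (12 diameter, 33 tall above the lever's arm, so from 41 to 74 above the deck) at the end of the lever's handle, 70 from the pivot axis. It can be gripped or pushed; it turns with the lever.
- lever (a joint): Locking lever's angle, rad: 0 open (starts 0 to 0.3), 1.6 shut (end stop), grows counter-clockwise from above. Flat steel L, 33 to 41 mm above the deck: at 0 its handle points to stage +y, its tongue (55 long, 16 wide) to -x; at 1.57 the handle points to -x and the tongue to -y over the seated stop block, 3 above its top. Stiff (about 1 N at the pin), stays where left.
- stop: Plain steel stop block, 30 x 30 x 44 high, about 0.28 kg, standing loose on the bench to the right of the stage, any yaw. Origin: centre of its underside. Seated in the pocket it stands 30 above the deck.
- carrier: Aluminium specimen carrier, loose and skewed on the deck, about 0.25 kg: base 50 (x) x 70 (y) x 20 high mm, with a square grip post 22 x 22 at its centre, top 56 above its underside; two round glass windows. Origin: centre of its underside. Pressed home, its +x side is on the fence, its +y end at the stop block, centre at about stage (45, 25, 24), axes as the stage.
- weigh_jar: Round jar 56 diameter, 50 high, white cap, loose on the bench right of the stage; it and the stop block may swap places. Origin: centre of its underside.
- beaker: Glass beaker 72 diameter, 95 high, on the bench to the far right of the stage. Origin: centre of its underside.
- small_beaker: Glass beaker 52 diameter, 62 high, near right. Origin: centre of its underside.
- reagent: Clear bottle 76 diameter, 140 high with blue cap, left of the stage. Origin: centre of its underside.
- amber: Brown bottle 60 diameter, 110 high with blue cap, left of the stage, behind the clear one. Origin: centre of its underside.
- dish: White dish 84 diameter, 16 high, far right. Origin: centre of its underside.
Things that resemble listed ones, but are neither listed nor needed, are in the scene too. What is shaped like the carrier but blue or yellow is not meant. Of the things that look like the stop, the larger one is meant.

How it is judged:
By the outcome, as a careful person would: the job done as asked, in the order asked, and still so for the second after the job is handed in, while the arm keeps its last pose, push and grip.
It also fails if it takes over 72 s, if anything falls off the work surface, if the arm or the gripper's body presses on something with over 40 N, if the wrist force passes 120 N, or if a joint passes its speed limit or range.

ROBOT

A 6-joint arm with a two-finger parallel gripper is mounted at the origin on the work surface. World frame = base frame: x ahead of the robot, y to its left, z up, the work surface at z = 0. Lengths are in mm, angles in rad, forces in N, time in s.
With the tool pointing down it reaches from about 375 to 900 mm from the base axis. Payload 3.1 kg.
Tool frame: the origin (TCP) lies midway between the tips of the shut fingers; the grasp point (between the pads) lies 19 mm behind it; z points along the fingers, y is the line along which they close (so a half turn about z gives the same grasp; the last joint's range is limited). The gripper opens to 85 mm and grips with 20 to 120 N. Pads are 22 mm wide; open, the fingers measure 114 mm over their backs; the gripper's body (76 mm by 85 mm) begins 54 mm behind the grasp point. The pads swing forward as they close: fully open they stand 13 mm farther back than shut.
Start: joints at [1.024, 0.527, 1.433, -0, 1.181, -0.178], TCP at [224.686, 583.192, 231.31] pointing down, gripper open.
Joint ranges: [-3.08, 3.08], [-0.75, 2.2], [0.22, 2.44], [-1.43, 4.57], [0, 2.65], [-2.85, 2.85]. Speed limits (rad/s): [2.79, 2.79, 3.14, 3.14, 3.14, 3.14].

INTERFACE

Orientations are given as a unit quaternion [w, x, y, z].
In Python, from station import state, optics, arm, spotter gives the robot as it stands.
- The arm moves only by the shell command python3 -m crank 'ROWS' [FORCE]. ROWS is a JSON object whose one key "commands" holds a list of rows, each an object with "rotation": the turn, a rotation vector about the tool's x, y, z in degrees, a list of three; "offset": the shift along the tool's x, y, z in cm, a list of three; "jaw": the finger opening in cm, from 0 to 8.54. A call has 1 to 10 rows; each row is the pose to reach, as a shift and turn from the pose commanded when the call began, along the tool's axes at that moment; what a row does not reach only later rows make up. A row lasts 1/10 s, in which the tool goes at most 50 mm and 8.59 degrees, less where a joint would pass 70% of its speed; a pose out of reach is approached as far as the arm can. A call with a gripper value outside its range is refused whole. The fingers move at their own pace and stop on an object; FORCE is the grip in N (left out, the last holds). Time passes only in rows, so rows that repeat a pose let the fingers close. It gives the time, the measured TCP pose, the force, the opening and the grip force at its end, in the units of the state.
- state(): the state, without advancing time (a new reading comes with each control period).
- optics.get_image(name): name is "side" or "top" or "wrist"; returns a dict with "pixels" (420x560x3 uint8, red, green, blue), "intrinsics" (3x3 intrinsics, pixels), "T" (4x4, takes a point from camera to world coordinates). Camera axes: x right, y up, looking along -z (the intrinsics and any distortion apply to the point x, -y, -z); pixel columns grow to the right and rows downward; lengths in mm; the calibration is good to about 2 mm. A picture is of the moment at which its call begins. There is no depth.
- arm.close_job(): hands the job in; it is judged then, once.
Trained networks look in the newest picture that a camera, given by its name, has taken for a name from the list of things; names that differ only in an ending like _2 or _b are one class to them, and where a whole thing is asked for, a point or a joint stands for the part that bears it (a point fixed in the world has none). Each returns a list of dicts, best first, with "score" (0 to 1); they miss things now and then, are a little off and sometimes report something else, mostly with a low value. They report only what shows in the picture. A call takes as long as a camera call. They do not tell look-alikes from the thing itself.
- spotter.find_in(camera, query): "box" ([centre column, centre row, width, height] in pixels, round what is visible of it).
- spotter.pinpoint(camera, query): "position" ([column, row] in pixels: a listed point, or the origin of a listed thing).
The state is a dict: "time_s": time; "joint_positions": joint angles; "joint_vel": joint speeds; "joint_torque": joint torques, N m; "tool_pos": TCP position; "tool_rot": TCP orientation; "wrist_force": force on the tool from outside, world axes, zero at the start; "moment": the same for the moment, N m; "opening": opening from 0.0 (shut) to 1.0 (fully open); "finger_force": force on a finger pad.
Only numpy, scipy, OpenCV 4.12 (cv2) and the standard library are available. Lean on these libraries where they do the work, as an engineer would, in place of code of your own. Each camera call takes 0.05 s, during which the arm holds its last target. There are 200 camera calls.

## Working session

There is one attempt and no reset: what is moved stays moved. The work goes in short steps, Python scripts to look and compute and a shell command to move; the robot and the scene stay as the last step left them, time stands still between calls to the robot, and variables do not carry over. Pictures are saved under pics/ and viewed, at most 10 in all, crops included, and the job is handed in when it is done.

```bash
ls; mkdir -p pics; python3 - <<'E'
from station import state, optics, arm, spotter
import cv2, numpy as np
s=state(); print({k:np.round(v,3).tolist() for k,v in s.items()})
for c in ["top","side"]:
    im=optics.get_image(c); cv2.imwrite(f"pics/{c}0.png",im["pixels"][:,:,::-1])
    print(c,np.round(im["intrinsics"],1).tolist(),np.round(im["T"],3).tolist())
    for q in ["stop","carrier","lever_pin","lever_pivot","pocket","stage","fence","deck","weigh_jar"]:
        print(q,[(np.round(r["position"]).tolist(),round(r["score"],2)) for r in spotter.pinpoint(c,q)[:4]])
E
```

```text
pics
{'time_s': 0.0, 'joint_positions': [1.025, 0.528, 1.434, -0.0, 1.181, -0.179], 'joint_vel': [0.0, -0.002, 0.001, 0.0, 0.001, -0.0], 'joint_torque': [0.0, -44.235, -17.802, -0.0, 0.009, 0.0], 'tool_pos': [224.303, 582.569, 230.305], 'tool_rot': [-0.0, 0.183, 0.983, -0.001], 'wrist_force': [0.15, 0.949, 0.179], 'moment': [0.001, -0.034, 0.023], 'finger_force': 0.0, 'opening': 0.998}
top [[388.8, 0.0, 281.9], [0.0, 388.8, 214.5], [0.0, 0.0, 1.0]] [[0.007, 0.991, -0.133, 420.669], [-1.0, 0.005, -0.015, -71.207], [-0.015, 0.133, 0.991, 1069.448], [0.0, 0.0, 0.0, 1.0]]
stop [([368.0, 204.0], 0.72), ([389.0, 220.0], 0.62), ([160.0, 214.0], 0.62)]
carrier [([276.0, 296.0], 0.91), ([250.0, 241.0], 0.88), ([314.0, 241.0], 0.82)]
lever_pin [([161.0, 214.0], 0.61)]
lever_pivot [([189.0, 212.0], 0.68), ([158.0, 215.0], 0.51), ([144.0, 158.0], 0.34), ([249.0, 243.0], 0.22)]
pocket []
stage [([244.0, 223.0], 0.66)]
fence [([247.0, 193.0], 0.6)]
deck [([234.0, 227.0], 0.59)]
weigh_jar [([370.0, 257.0], 0.78)]
side [[457.4, 0.0, 274.5], [0.0, 457.4, 212.2], [0.0, 0.0, 1.0]] [[0.7, 0.324, -0.637, -131.168], [-0.714, 0.335, -0.615, -746.506], [0.014, 0.885, 0.466, 617.353], [0.0, 0.0, 0.0, 1.0]]
stop [([354.0, 284.0], 0.69), ([364.0, 304.0], 0.56)]
carrier [([193.0, 284.0], 0.92), ([225.0, 240.0], 0.74), ([276.0, 275.0], 0.62), ([206.0, 196.0], 0.32)]
lever_pin [([190.0, 178.0], 0.81)]
lever_pivot [([207.0, 198.0], 0.71)]
pocket [([219.0, 219.0], 0.86)]
stage [([232.0, 236.0], 0.8)]
fence [([259.0, 221.0], 0.55), ([185.0, 189.0], 0.38)]
deck [([227.0, 235.0], 0.87)]
weigh_jar [([309.0, 315.0], 0.84), ([190.0, 178.0], 0.34)]
```

```bash
python3 - <<'E'
import cv2
t=cv2.imread("pics/top0.png"); s=cv2.imread("pics/side0.png")
cv2.imwrite("pics/t1.png",cv2.resize(t[130:330,120:420],(800,533),interpolation=cv2.INTER_CUBIC))
cv2.imwrite("pics/s1.png",cv2.resize(s[130:340,130:410],(800,600),interpolation=cv2.INTER_CUBIC))
E
```

```text
(no output)
```

View pics/t1.png

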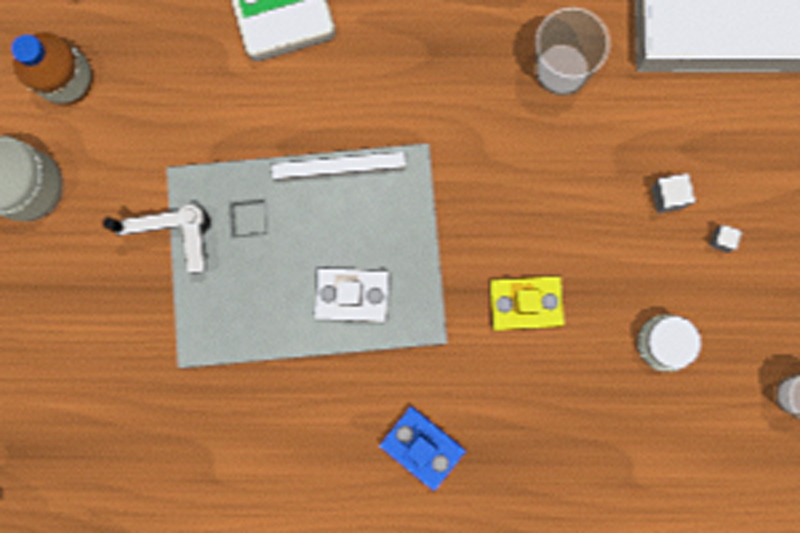

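View pics/s1.png

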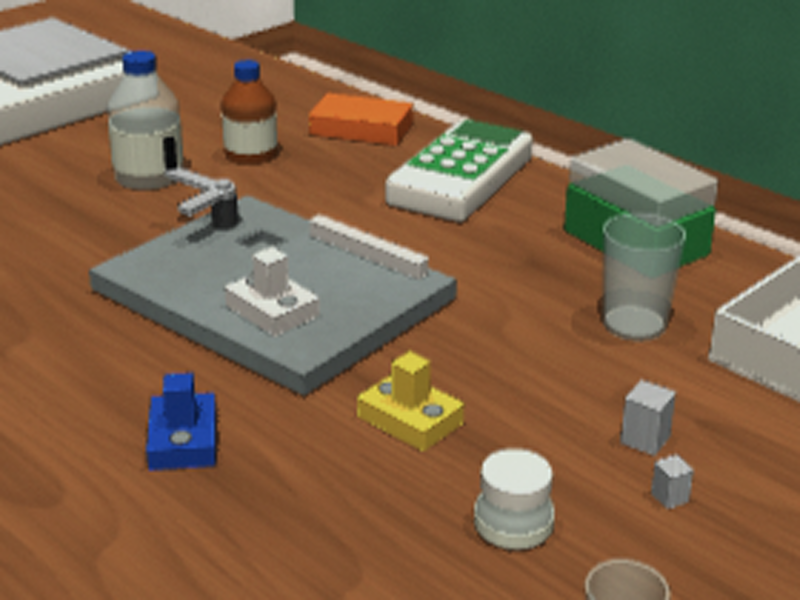

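Top view: the stop candidates are the larger block at (372,202) and the smaller one at (393,219). The larger is the stop, because its footprint is about 30 mm (about 11 px) and the enlarged crops show it is clearly the bigger of the two. The bare-aluminium carrier is at (250,241) on the deck; the blue and yellow ones are decoys. The lever is open, with its pin at about (161,214), and the pocket is at (213,212).

```bash
cat > h.py <<'E'
from station import state, optics, arm, spotter
import cv2, numpy as np
from scipy.optimize import least_squares
from scipy.spatial.transform import Rotation as R
def proj(im,P):
    T=np.array(im["T"]); p=(np.atleast_2d(P)-T[:3,3])@T[:3,:3]; p=p*[1,-1,-1]
    q=p@np.array(im["intrinsics"]).T; return q[:,:2]/q[:,2:]
def at(im,uv,z):
    T=np.array(im["T"]); uv=np.atleast_2d(uv).astype(float)
    d=np.c_[uv,np.ones(len(uv))]@np.linalg.inv(im["intrinsics"]).T*[1,-1,-1]@T[:3,:3].T
    return T[:3,3]+d*((z-T[2,3])/d[:,2])[:,None]
def toolR(s=None):
    q=(s or state())["tool_rot"]; return R.from_quat([q[1],q[2],q[3],q[0]])
def st(P,g):  # stage -> world, g=(x,y,yaw)
    c,s=np.cos(g[2]),np.sin(g[2]); P=np.atleast_2d(P)
    return np.c_[g[0]+c*P[:,0]-s*P[:,1],g[1]+s*P[:,0]+c*P[:,1],P[:,2]]
def rect(im,roi,thr,z):
    "min-area rectangle of the bright blob in roi (u0,v0,u1,v1), sub-pixel by upscaling; world points"
    u0,v0,u1,v1=roi; g=cv2.cvtColor(im["pixels"],cv2.COLOR_RGB2GRAY)[v0:v1,u0:u1]
    g=cv2.resize(g,None,fx=8,fy=8,interpolation=cv2.INTER_CUBIC); m=(g>thr).astype(np.uint8)
    c=max(cv2.findContours(m,0,2)[0],key=cv2.contourArea)[:,0]
    w=at(im,(c+.5)/8-.5+[u0,v0],z)[:,:2].astype(np.float32); return cv2.minAreaRect(w)
def stagefit(im,uv,g0=(450,0,0)):
    P=[[95,155,24],[95,-115,24],[-110,-115,24],[-110,155,24]]
    r=least_squares(lambda g:(proj(im,st(P,g))-uv).ravel(),g0); return r.x,r.fun
E
python3 - <<'E'
from h import *
im=optics.get_image("top"); np.savez("pics/top.npz",**im)
k=300/800
uv=np.array([[167,168],[429,144],[446,343],[179,367]])*k+[120,130]
hsv=cv2.cvtColor(im["pixels"],cv2.COLOR_RGB2HSV)
g=cv2.cvtColor(im["pixels"],cv2.COLOR_RGB2GRAY)
m=(hsv[...,1]<60).astype(np.uint8); m[:, :182]=0; m[:,292:]=0; m[:182]=0; m[272:]=0
c=max(cv2.findContours(m,0,2)[0],key=cv2.contourArea); r=cv2.minAreaRect(c); print("deck rect px",r)
sub=cv2.cornerSubPix(g,uv.astype(np.float32).reshape(-1,1,2),(4,4),(-1,-1),(3,30,.01)).reshape(-1,2)
print(uv.round(1).tolist(),sub.round(1).tolist())
for u in(uv,sub): x,f=stagefit(im,u); print("stage",x.round(3),"res",f.round(1))
G=x
print("pocket px",proj(im,st([[35,75,24]],G)),"pivot px",proj(im,st([[35,125,65]],G)))
print("stop top",rect(im,(362,190,384,212),165,44))
print("carrier base",rect(im,(235,227,268,254),165,44))
pin=at(im,[[161,214]],98)[0]; print("pin",pin); 
print("carrier at z80 top / net", at(im,[[250,241]],24), "stop net",at(im,[[368,204]],0))
print("jar",at(im,[[370,257]],0))
w=optics.get_image("wrist"); t=state(); print("cam in tool",toolR(t).inv().apply(np.array(w["T"])[:3,3]-t["tool_pos"]),(toolR(t).inv().as_matrix()@np.array(w["T"])[:3,:3]).round(2).tolist(),w["intrinsics"][0][0])
E
```

```text
deck rect px ((233.4508514404297, 225.45901489257812), (75.41626739501953, 100.94735717773438), 84.80557250976562)
[[182.6, 193.0], [280.9, 184.0], [287.2, 258.6], [187.1, 267.6]] [[181.89999389648438, 192.6999969482422], [280.1000061035156, 183.39999389648438], [287.1000061035156, 258.29998779296875], [186.5, 267.6000061035156]]
stage [5.40097e+02 5.43090e+01 9.60000e-02] res [ 0.1 -0.3 -0.2 -0.1  0.3  0.2 -0.2  0.2]
stage [5.41051e+02 5.58800e+01 1.00000e-01] res [ 0.1 -0.1 -0.1  0.  -0.1 -0.   0.   0.1]
pocket px [[212.56774419 211.42440182]] pivot px [[190.57167067 211.00620937]]
stop top ((595.7927856445312, -299.0959167480469), (30.531421661376953, 31.807344436645508), 11.363190650939941)
carrier base ((490.0689697265625, 26.152624130249023), (71.03430938720703, 87.72222900390625), 0.3923487961292267)
pin [550.65694414 250.25251267  98.        ]
carrier at z80 top / net [[488.52586748  30.46322508  24.        ]] stop net [[ 594.8725865  -293.35406903    0.        ]]
jar [[ 448.5671253  -295.56317685    0.        ]]
cam in tool [  78.62503298    0.58918403 -143.44565231] [[-0.0, 0.95, 0.3], [1.0, 0.0, -0.0], [-0.0, 0.3, -0.95]] 377.4889487818434
```

```bash
cat >> h.py <<'E'
def go(xyz,yaw_deg,s=None):
    "offset cm and rotation deg for a tool-down pose with tool y at world yaw"
    s=s or state(); r=toolR(s); y=np.radians(yaw_deg)
    T=R.from_matrix(np.array([[-np.sin(y),np.cos(y),0],[np.cos(y),np.sin(y),0],[0,0,-1]]))
    T0=r
    print("t",round(s["time_s"],2),"tcp",np.round(s["tool_pos"],1),"offset",(r.inv().apply(np.array(xyz)-s["tool_pos"])/10).round(2),"rot",np.degrees((T0.inv()*T).as_rotvec()).round(1),"dist",round(np.linalg.norm(np.array(xyz)-s["tool_pos"])))
G=np.array([541.05,55.9,0.100])
E
python3 -c "
from h import *
go([596,-299,150],11.4)"
```

```text
t 1.1 tcp [224.7 583.2 231.3] offset [-66.37 -68.97   8.13] rot [ 0.  -0.  57.5] dist 961
```

```bash
python3 -m crank '{"commands":[{"offset":[-6.6,-6.9,0],"rotation":[0,0,5],"jaw":8.5},{"offset":[-33,-34.5,0],"rotation":[0,0,30],"jaw":8.5},{"offset":[-33,-34.5,0],"rotation":[0,0,30],"jaw":8.5},{"offset":[-33,-34.5,0],"rotation":[0,0,30],"jaw":8.5},{"offset":[-33,-34.5,0],"rotation":[0,0,30],"jaw":8.5},{"offset":[-33,-34.5,0],"rotation":[0,0,30],"jaw":8.5},{"offset":[-33,-34.5,0],"rotation":[0,0,30],"jaw":8.5},{"offset":[-33,-34.5,0],"rotation":[0,0,30],"jaw":8.5},{"offset":[-33,-34.5,0],"rotation":[0,0,30],"jaw":8.5},{"offset":[-33,-34.5,0],"rotation":[0,0,30],"jaw":8.5}]}'; python3 -c "
from h import *
go([596,-299,150],11.4)"
```

```text
time_s: 2.1
tool_pos: [410.2, 139.7, 231.7]
tool_rot: [0.001, 0.432, 0.902, 0.0]
wrist_force: [-0.5, 0.9, 0.1]
opening: 0.994
finger_force: 0.0
t 2.1 tcp [410.2 139.7 231.7] offset [-45.83 -12.98   8.23] rot [ 0.1  0.1 27.4] dist 483
```

```bash
python3 -m crank '{"commands":[{"offset":[-45.8,-13,8.2],"rotation":[0,0,27.4],"jaw":8.5},{"offset":[-45.8,-13,8.2],"rotation":[0,0,27.4],"jaw":8.5},{"offset":[-45.8,-13,8.2],"rotation":[0,0,27.4],"jaw":8.5},{"offset":[-45.8,-13,8.2],"rotation":[0,0,27.4],"jaw":8.5},{"offset":[-45.8,-13,8.2],"rotation":[0,0,27.4],"jaw":8.5},{"offset":[-45.8,-13,8.2],"rotation":[0,0,27.4],"jaw":8.5},{"offset":[-45.8,-13,8.2],"rotation":[0,0,27.4],"jaw":8.5},{"offset":[-45.8,-13,8.2],"rotation":[0,0,27.4],"jaw":8.5},{"offset":[-45.8,-13,8.2],"rotation":[0,0,27.4],"jaw":8.5},{"offset":[-45.8,-13,8.2],"rotation":[0,0,27.4],"jaw":8.5}]}'; python3 - <<'E'
from h import *
s=state(); print(s["tool_pos"],s["joint_vel"])
im=optics.get_image("wrist"); cv2.imwrite("pics/w1.png",im["pixels"][:,:,::-1]); np.savez("pics/w1.npz",**im)
print(proj(im,[[596,-299,44],[596,-299,0]]))
print([(np.round(r["position"]).tolist(),round(r["score"],2)) for r in spotter.pinpoint("wrist","stop")])
E
```

```text
time_s: 3.1
tool_pos: [596.3, -299.2, 148.7]
tool_rot: [0.001, 0.633, 0.774, -0.0]
wrist_force: [-0.6, 0.6, -0.7]
opening: 0.999
finger_force: 0.0
[ 596.28237613 -299.23557447  148.69068102] [-0.24124998  0.35354835 -0.60021276  0.01489379  0.28208191 -0.25503062]
[[275.80805451 201.18372732]
 [275.78801627 184.52849011]]
[([273.0, 187.0], 0.9), ([210.0, 237.0], 0.76)]
```

View pics/w1.png

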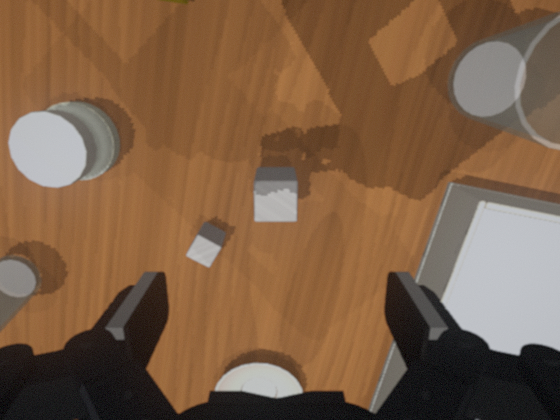

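The picture shows the larger block (the stop) at (276,201), square to the fingers, and the small decoy at (207,243). The top face is half in shadow. I'll measure the edges exactly.

```bash
python3 - <<'E'
from h import *
im=dict(np.load("pics/w1.npz")); p=cv2.cvtColor(im["pixels"],cv2.COLOR_RGB2GRAY).astype(int)
S=im["pixels"].max(2).astype(int)-im["pixels"].min(2)
print("col276 v160-226",p[160:228:2,276].tolist()); print("sat",S[160:228:2,276].tolist())
print("row208 u248-304",p[208,246:306:2].tolist())
def sq(c,yaw,z):
    a=np.radians(yaw); u=np.array([[1,1],[1,-1],[-1,-1],[-1,1]])*15
    return np.c_[c[0]+np.cos(a)*u[:,0]-np.sin(a)*u[:,1],c[1]+np.sin(a)*u[:,0]+np.cos(a)*u[:,1],[z]*4]
for z in(44,0): print(proj(im,sq([595.8,-299.1],11.4,z)).round(1).tolist())
# bright part of the top: fit of the edges
r=rect(im,(240,150,310,235),150,44); print(r, cv2.boxPoints(r).round(1).tolist())
s=state(); print(s["tool_pos"])
E
```

```text
col276 v160-226 [78, 77, 75, 81, 87, 87, 89, 92, 90, 91, 104, 133, 138, 134, 136, 141, 156, 179, 182, 182, 182, 179, 179, 181, 180, 178, 178, 181, 181, 182, 175, 127, 117, 116]
sat [54, 53, 55, 41, 11, 9, 10, 7, 7, 7, 7, 6, 4, 4, 3, 6, 3, 4, 6, 4, 4, 4, 3, 4, 2, 3, 3, 4, 2, 3, 6, 62, 83, 83]
row208 u248-304 [115, 115, 116, 109, 144, 181, 182, 183, 183, 184, 183, 179, 180, 178, 179, 180, 179, 180, 180, 180, 181, 183, 185, 182, 180, 149, 112, 113, 111, 109]
[[297.6, 180.2], [296.9, 221.6], [254.1, 221.6], [253.3, 180.2]]
[[294.5, 166.2], [294.0, 202.4], [257.1, 202.4], [256.5, 166.2]]
((595.9140625, -301.65460205078125), (29.47372055053711, 24.14651870727539), 11.979095458984375) [[579.0, -292.8999938964844], [584.0, -316.5], [612.7999877929688, -310.3999938964844], [607.7999877929688, -286.79998779296875]]
[ 596.62774144 -300.70378845  148.25557075]
```

```bash
python3 -c "
from h import *
go([595.8,-299.1,22],11.5)"
```

```text
t 3.2 tcp [ 596.6 -300.7  148.3] offset [ 0.21 -0.07 12.62] rot [ 0.1  0.2 -0.2] dist 126
```

```bash
python3 -m crank '{"commands":[{"offset":[0.1,0,4],"rotation":[0,0,0],"jaw":8.5},{"offset":[0.1,0,7],"rotation":[0,0,0],"jaw":6},{"offset":[0.1,0,7],"rotation":[0,0,0],"jaw":6},{"offset":[0.1,0,7],"rotation":[0,0,0],"jaw":6}]}'; python3 -c "
from h import *
go([595.8,-299.1,22],11.5)"
```

```text
time_s: 3.6
tool_pos: [594.8, -293.6, 79.4]
tool_rot: [-0.001, 0.632, 0.775, 0.0]
wrist_force: [0.4, -0.5, 0.2]
opening: 0.702
finger_force: 0.0
t 3.6 tcp [ 594.8 -293.6   79.4] offset [-0.56 -0.01  5.74] rot [-0.  -0.1  0.1] dist 58
```

```bash
python3 -m crank '{"commands":[{"offset":[0,0,0],"rotation":[0,0,0],"jaw":6},{"offset":[0,0,0],"rotation":[0,0,0],"jaw":6}]}'; python3 -c "
from h import *
go([595.8,-299.1,22],11.5);print(state()['joint_vel'])"
```

```text
time_s: 3.8
tool_pos: [596.3, -295.0, 81.6]
tool_rot: [0.002, 0.632, 0.775, 0.0]
wrist_force: [-0.1, -0.5, 0.7]
opening: 0.703
finger_force: 0.0
t 3.8 tcp [ 596.3 -295.    81.6] offset [-0.38 -0.15  5.96] rot [0.2 0.2 0. ] dist 60
[-2.96871854e-03  3.44547743e-03  4.58627617e-03 -2.56152164e-04
  4.32137029e-04  4.55244281e-05]
```

```bash
python3 - <<'E'
from h import *
for i in range(5):
    im=optics.get_image("wrist"); s=state(); T=im["T"]
    print(s["time_s"],np.round(s["tool_pos"],1),np.round(s["joint_positions"],4),T[:3,3].round(1), proj(im,[[595.8,-299.1,44]]).round(1))
cv2.imwrite("pics/w2.png",im["pixels"][:,:,::-1]); np.savez("pics/w2.npz",**im)
p=cv2.cvtColor(im["pixels"],cv2.COLOR_RGB2GRAY).astype(int)
S=im["pixels"].max(2).astype(int)-im["pixels"].min(2)
m=(S<25)&(p>80); m[:, :200]=0; m[:,350:]=0; m[:100]=0;m[330:]=0
print(np.where(m.sum(1)>25)[0][[0,-1]],np.where(m.sum(0)>25)[0][[0,-1]])
E
```

```text
3.85 [ 596.1 -294.9   81.4] [-0.6272  0.7594  1.4397 -0.      0.9388 -0.8286] [ 579.9 -217.3  224.8] [[273.7 247.7]]
3.9 [ 595.9 -294.8   81.1] [-0.6272  0.7598  1.44   -0.      0.9388 -0.8286] [ 579.8 -217.3  224.6] [[274. 248.]]
3.95 [ 595.7 -294.7   80.8] [-0.6273  0.7601  1.4403  0.      0.9387 -0.8286] [ 579.6 -217.3  224.4] [[274.4 248.5]]
4.0 [ 595.5 -294.6   80.4] [-0.6273  0.7606  1.4405  0.      0.9387 -0.8286] [ 579.5 -217.3  224.1] [[274.8 249. ]]
4.05 [ 595.3 -294.6   80.1] [-0.6274  0.7609  1.4407  0.      0.9386 -0.8287] [ 579.4 -217.2  223.8] [[275.2 249.6]]
[199 274] [247 303]
```

View pics/w2.png

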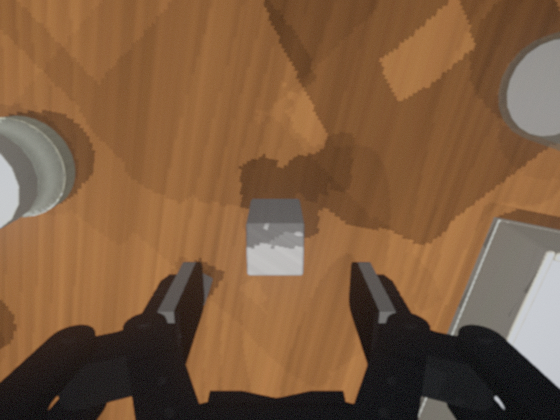

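The block is centred between the fingers at (275,240), and the small decoy is clear of them. Descending.

```bash
python3 -m crank '{"commands":[{"offset":[-0.4,0,2],"rotation":[0,0,0],"jaw":6},{"offset":[-0.4,0,4],"rotation":[0,0,0],"jaw":6},{"offset":[-0.4,0,5],"rotation":[0,0,0],"jaw":6},{"offset":[-0.4,0,5.8],"rotation":[0,0,0],"jaw":6},{"offset":[-0.4,0,5.8],"rotation":[0,0,0],"jaw":6},{"offset":[-0.4,0,5.8],"rotation":[0,0,0],"jaw":6}]}'; python3 -c "
from h import *
go([595.8,-299.1,22],11.5)"
```

```text
time_s: 4.65
tool_pos: [596.1, -298.5, 21.7]
tool_rot: [0.0, 0.632, 0.775, 0.0]
wrist_force: [-0.1, 0.4, 0.4]
opening: 0.703
finger_force: 0.0
t 4.65 tcp [ 596.1 -298.5   21.7] offset [-0.05 -0.05 -0.03] rot [0. 0. 0.] dist 1
```

```bash
python3 -m crank '{"commands":[{"offset":[-0.05,0,0],"rotation":[0,0,0],"jaw":2},{"offset":[-0.05,0,0],"rotation":[0,0,0],"jaw":2},{"offset":[-0.05,0,0],"rotation":[0,0,0],"jaw":2},{"offset":[-0.05,0,0],"rotation":[0,0,0],"jaw":2},{"offset":[-0.05,0,0],"rotation":[0,0,0],"jaw":2},{"offset":[-0.05,0,0],"rotation":[0,0,0],"jaw":2}]}' 60; python3 -c "
from h import *
s=state();print(s['tool_pos'],s['opening'])
go([596,-299,170],11.5); p=st([[35,75,140]],G)[0];print(p); go(p,np.degrees(G[2]))"
```

```text
time_s: 5.25
tool_pos: [596.6, -299.4, 22.4]
tool_rot: [0.001, 0.633, 0.775, 0.0]
wrist_force: [-0.1, -0.5, 4.2]
opening: 0.335
finger_force: 60.7
[ 596.57311539 -299.37588819   22.4032884 ] 0.33457581847664164
t 5.25 tcp [ 596.6 -299.4   22.4] offset [  0.02  -0.03 -14.76] rot [0.1 0.1 0. ] dist 148
[568.38763954 134.01948198 140.        ]
t 5.25 tcp [ 596.6 -299.4   22.4] offset [ 43.01   5.91 -11.82] rot [0.1 0.1 5.8] dist 450
```

```bash
python3 -m crank '{"commands":[{"offset":[0,0,-3],"rotation":[0,0,0],"jaw":2},{"offset":[0,0,-8],"rotation":[0,0,0],"jaw":2},{"offset":[5,0.7,-12],"rotation":[0,0,2],"jaw":2},{"offset":[10,1.4,-12],"rotation":[0,0,5.8],"jaw":2},{"offset":[15,2.1,-12],"rotation":[0,0,5.8],"jaw":2},{"offset":[20,2.8,-12],"rotation":[0,0,5.8],"jaw":2},{"offset":[25,3.5,-12],"rotation":[0,0,5.8],"jaw":2},{"offset":[29,4,-12],"rotation":[0,0,5.8],"jaw":2},{"offset":[32,4.4,-12],"rotation":[0,0,5.8],"jaw":2},{"offset":[34,4.7,-12],"rotation":[0,0,5.8],"jaw":2}]}'; python3 -m crank '{"commands":[{"offset":[0,0,0],"rotation":[0,0,0],"jaw":2},{"offset":[0,0,0],"rotation":[0,0,0],"jaw":2},{"offset":[0,0,0],"rotation":[0,0,0],"jaw":2}]}'; python3 - <<'E'
from h import *
im=optics.get_image("wrist"); cv2.imwrite("pics/w3.png",im["pixels"][:,:,::-1]); np.savez("pics/w3.npz",**im)
s=state(); print(s["tool_pos"],s["opening"])
P=[[x,y,24] for x in(18,52) for y in(58,92)]+[[35,125,65],[70,45,42],[70,-90,42],[95,155,24],[95,-115,24],[-110,155,24]]
print(proj(im,st(P,G)).round(1).tolist())
for q in("pocket","lever_pin","lever_pivot","carrier"): print(q,[(np.round(r["position"],1).tolist(),round(r["score"],2)) for r in spotter.pinpoint("wrist",q)[:3]])
E
```

```text
time_s: 6.25
tool_pos: [571.8, 47.2, 140.2]
tool_rot: [-0.002, 0.67, 0.743, -0.001]
wrist_force: [0.6, 0.3, -3.8]
opening: 0.338
finger_force: 60.2
time_s: 6.55
tool_pos: [573.9, 42.9, 140.9]
tool_rot: [-0.0, 0.671, 0.741, -0.0]
wrist_force: [-0.4, -0.3, -3.7]
opening: 0.337
finger_force: 60.2
[574.04913181  42.60391268 140.98464864] 0.3391007497385302
[[256.2, 89.1], [255.2, 33.1], [307.6, 89.1], [308.9, 33.0], [283.5, -48.4], [338.2, 111.3], [329.2, 299.9], [385.5, -85.0], [356.2, 314.8], [33.6, -84.4]]
pocket [([282.9, 63.4], 0.66)]
lever_pin []
lever_pivot []
carrier [([159.0, 213.1], 0.7)]
```

View pics/w3.png

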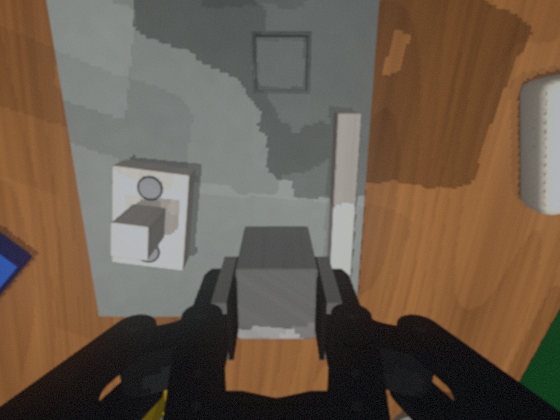

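The wrist view shows the pocket at about (282,62), outlined within a couple of pixels of the prediction. The stop is held level at (275,280), the carrier is at (150,215), and the fence's near end is at (338,112). I'll refine the pocket position.

```bash
python3 - <<'E'
from h import *
im=dict(np.load("pics/w3.npz")); p=cv2.cvtColor(im["pixels"],cv2.COLOR_RGB2GRAY).astype(int)
print("rows50-75 u246-266",p[50:75,246:266].mean(0).round().astype(int).tolist())
print("u300-320",p[50:75,300:320].mean(0).round().astype(int).tolist())
print("v25-45",p[25:45,265:300].mean(1).round().astype(int).tolist())
print("v80-100",p[80:100,265:300].mean(1).round().astype(int).tolist())
S=(im["pixels"].max(2).astype(int)-im["pixels"].min(2))
for v in(20,60,100,150,200,250,290): 
    r=np.where(S[v,330:420]>40)[0]; l=np.where(S[v,30:130]<30)[0]; print(v,"right edge",330+r[0],"left",30+l[0])
print("fence left face rows", [(v,(330-6+int(np.argmax(np.diff(p[v,320:345]))))) for v in(120,150,180,220,250)])
E
```

```text
rows50-75 u246-266 [92, 91, 91, 91, 91, 89, 85, 80, 77, 77, 85, 96, 101, 104, 105, 105, 105, 105, 105, 104]
u300-320 [105, 105, 103, 100, 96, 87, 76, 75, 82, 86, 90, 99, 104, 105, 104, 104, 104, 104, 104, 104]
v25-45 [103, 103, 103, 103, 103, 98, 89, 81, 80, 75, 65, 68, 84, 94, 97, 99, 102, 104, 104, 104]
v80-100 [106, 106, 106, 107, 106, 105, 102, 98, 94, 89, 88, 91, 93, 97, 104, 106, 106, 106, 106, 105]
20 right edge 379 left 49
60 right edge 376 left 56
100 right edge 372 left 63
150 right edge 369 left 71
200 right edge 365 left 80
250 right edge 361 left 88
290 right edge 358 left 95
fence left face rows [(120, 341), (150, 339), (180, 337), (220, 335), (250, 334)]
```

```bash
sed -i 's/^G=.*/G=np.array([540.65,55.5,0.100])/' h.py; python3 -c "
from h import *
go(st([[35,75,75]],G)[0],np.degrees(G[2]))"
```

```text
t 6.8 tcp [574.1  42.8 141.2] offset [9.1  0.29 6.62] rot [-0.  -0.  -0.1] dist 113
```

```bash
python3 -m crank '{"commands":[{"offset":[3,0.1,1.5],"rotation":[0,0,-0.1],"jaw":2},{"offset":[6,0.2,3],"rotation":[0,0,-0.1],"jaw":2},{"offset":[8,0.3,5],"rotation":[0,0,-0.1],"jaw":2},{"offset":[9.1,0.3,6.4],"rotation":[0,0,-0.1],"jaw":2},{"offset":[9.1,0.3,6.6],"rotation":[0,0,-0.1],"jaw":2},{"offset":[9.1,0.3,6.6],"rotation":[0,0,-0.1],"jaw":2},{"offset":[9.1,0.3,6.6],"rotation":[0,0,-0.1],"jaw":2},{"offset":[9.1,0.3,6.6],"rotation":[0,0,-0.1],"jaw":2},{"offset":[9.1,0.3,6.6],"rotation":[0,0,-0.1],"jaw":2}]}'; python3 - <<'E'
from h import *
for i in range(3):
    im=optics.get_image("wrist"); go(st([[35,75,50]],G)[0],np.degrees(G[2]))
cv2.imwrite("pics/w4.png",im["pixels"][:,:,::-1]); np.savez("pics/w4.npz",**im)
E
```

```text
time_s: 7.7
tool_pos: [568.6, 133.8, 76.1]
tool_rot: [0.001, 0.671, 0.742, 0.001]
wrist_force: [0.2, 0.6, -2.8]
opening: 0.338
finger_force: 60.1
t 7.75 tcp [568.4 134.   76. ] offset [-0.03 -0.05  2.6 ] rot [0.1 0.  0. ] dist 26
t 7.8 tcp [568.3 134.1  75.9] offset [-0.04 -0.04  2.59] rot [0.1 0.  0.1] dist 26
t 7.85 tcp [568.2 134.2  75.7] offset [-0.06 -0.03  2.57] rot [0.  0.  0.1] dist 26
```

```bash
python3 -m crank '{"commands":[{"offset":[-0.05,0,1],"rotation":[0,0,0],"jaw":2},{"offset":[-0.05,0,2],"rotation":[0,0,0],"jaw":2},{"offset":[-0.05,0,2.6],"rotation":[0,0,0],"jaw":2},{"offset":[-0.05,0,3],"rotation":[0,0,0],"jaw":2},{"offset":[-0.05,0,3.3],"rotation":[0,0,0],"jaw":2},{"offset":[-0.05,0,3.5],"rotation":[0,0,0],"jaw":2}]}'; python3 -c "
from h import *
go(st([[35,75,33]],G)[0],np.degrees(G[2]))"
```

```text
time_s: 8.45
tool_pos: [567.9, 134.1, 39.9]
tool_rot: [-0.0, 0.67, 0.742, -0.0]
wrist_force: [-0.7, -0.1, -3.4]
opening: 0.335
finger_force: 60.2
t 8.45 tcp [567.9 134.1  39.9] offset [-0.05  0.    0.69] rot [-0.  -0.   0.1] dist 7
```

```bash
python3 -m crank '{"commands":[{"offset":[0,0,0.3],"rotation":[0,0,0],"jaw":2},{"offset":[0,0,0.6],"rotation":[0,0,0],"jaw":2},{"offset":[0,0,0.7],"rotation":[0,0,0],"jaw":2},{"offset":[0,0,0.7],"rotation":[0,0,0],"jaw":2}]}'; python3 -c "
from h import *
go(st([[35,75,33]],G)[0],np.degrees(G[2]))"
```

```text
time_s: 8.85
tool_pos: [567.9, 134.1, 33.2]
tool_rot: [-0.0, 0.67, 0.742, -0.0]
wrist_force: [0.8, 1.0, -3.3]
opening: 0.336
finger_force: 60.2
t 8.85 tcp [567.9 134.1  33.2] offset [-0.04  0.01  0.02] rot [-0.  -0.   0.1] dist 0
```

```bash
python3 -m crank '{"commands":[{"offset":[0,0,0],"rotation":[0,0,0],"jaw":5},{"offset":[0,0,0],"rotation":[0,0,0],"jaw":5},{"offset":[0,0,0],"rotation":[0,0,0],"jaw":5},{"offset":[0,0,-2],"rotation":[0,0,0],"jaw":5},{"offset":[0,0,-5],"rotation":[0,0,0],"jaw":5},{"offset":[0,0,-9],"rotation":[0,0,0],"jaw":5},{"offset":[0,0,-12.5],"rotation":[0,0,0],"jaw":5},{"offset":[0,0,-13],"rotation":[0,0,0],"jaw":5},{"offset":[0,0,-13],"rotation":[0,0,0],"jaw":5}]}' 60; python3 - <<'E'
from h import *
im=optics.get_image("wrist"); cv2.imwrite("pics/w5.png",im["pixels"][:,:,::-1]); np.savez("pics/w5.npz",**im)
for i in(0,1): 
    p=optics.get_image("top"); np.savez("pics/t5.npz",**p)
for q in("reagent","amber","lever_pin"): print(q,[(at(p,r["position"],98 if q=="lever_pin" else 0).round(0).tolist(),round(r["score"],2)) for r in spotter.pinpoint("top",q)[:2]])
s=optics.get_image("side")
for q in("reagent","lever_pin"): print(q,[(at(s,r["position"],98 if q=="lever_pin" else 0).round(0).tolist(),round(r["score"],2)) for r in spotter.pinpoint("side",q)[:2]])
print("stop top px expected seated",proj(im,st([[20,60,54],[20,90,54],[50,60,54],[50,90,54]],G)).round(1).tolist())
go(st([[30,175,160]],G)[0],10)
E
```

```text
time_s: 9.75
tool_pos: [568.8, 134.1, 164.9]
tool_rot: [0.001, 0.67, 0.742, 0.001]
wrist_force: [-1.1, -0.2, -0.7]
opening: 0.582
finger_force: 0.0
reagent [([[609.0, 370.0, 0.0]], 0.49)]
amber [([[716.0, 339.0, 0.0]], 0.63)]
lever_pin [([[549.0, 248.0, 98.0]], 0.63)]
reagent [([[621.0, 388.0, 0.0]], 0.65)]
lever_pin [([[556.0, 255.0, 98.0]], 0.7)]
stop top px expected seated [[253.7, 219.7], [253.0, 179.1], [295.5, 219.7], [296.2, 179.1]]
t 10.2 tcp [567.6 134.1 162.4] offset [ 9.95 -0.45  0.24] rot [-0.1 -0.  -4.2] dist 100
```

View pics/w5.png

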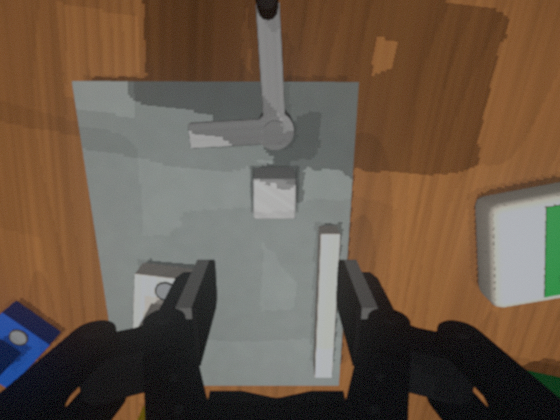

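The stop's top face is at (253–296, 177–219), which is where it should be if seated. The lever's pivot is at (276,129) and its handle runs up to the pin at (267,5).

```bash
python3 - <<'E'
from h import *
im=dict(np.load("pics/w5.npz")); p=cv2.cvtColor(im["pixels"],cv2.COLOR_RGB2GRAY).astype(int)
pts=[]
S=im["pixels"].max(2).astype(int)-im["pixels"].min(2)
for v in(30,45,60,70):
    m=np.where((S[v,250:300]<25))[0]+250; print(v,m[0],m[-1]); pts.append([(m[0]+m[-1])/2,v])
W=at(im,pts,65)[:,:2]; piv=st([[35,125,65]],G)[0]; print("pivot",piv, "px",proj(im,piv[None]))
d=np.arctan2(*(W-piv[:2]).T[::-1]); print("handle world deg",np.degrees(d))
a=np.median(d); print("lever",a-G[2]-np.pi/2, "pin",piv[:2]+70*np.array([np.cos(a),np.sin(a)]))
E
```

```text
30 257 280
45 258 281
60 259 282
70 260 282
pivot [562.9959687  183.36969024  65.        ] px [[274.62865906 130.01004181]]
handle world deg [99.28543865 99.23059515 99.15223973 99.23852967]
lever 0.0611735190717948 pin [551.76260484 252.46246509]
```

```bash
python3 -c "
from h import *
go([551.8,252.5,125],9.2)"
```

```text
t 10.2 tcp [567.6 134.1 162.4] offset [11.94 -0.36  3.74] rot [-0.1 -0.  -3.4] dist 125
```

```bash
python3 -m crank '{"commands":[{"offset":[4,-0.1,1],"rotation":[0,0,-1],"jaw":5},{"offset":[8,-0.2,2],"rotation":[0,0,-2],"jaw":5},{"offset":[11,-0.3,3],"rotation":[0,0,-3.4],"jaw":5},{"offset":[11.9,-0.36,3.7],"rotation":[0,0,-3.4],"jaw":5},{"offset":[11.9,-0.36,3.7],"rotation":[0,0,-3.4],"jaw":5},{"offset":[11.9,-0.36,3.7],"rotation":[0,0,-3.4],"jaw":5}]}'; python3 -c "
from h import *
go([551.8,252.5,71],9.2)"
```

```text
time_s: 10.8
tool_pos: [552.5, 251.4, 126.1]
tool_rot: [0.0, 0.648, 0.762, -0.0]
wrist_force: [-0.2, -0.1, -0.1]
opening: 0.588
finger_force: 0.0
t 10.8 tcp [552.5 251.4 126.1] offset [ 0.13 -0.04  5.51] rot [-0.  0.  0.] dist 55
```

```bash
python3 -m crank '{"commands":[{"offset":[0.1,0,2],"rotation":[0,0,0],"jaw":5},{"offset":[0.1,0,4],"rotation":[0,0,0],"jaw":5},{"offset":[0.1,0,5.3],"rotation":[0,0,0],"jaw":5},{"offset":[0.1,0,5.3],"rotation":[0,0,0],"jaw":0.8},{"offset":[0.1,0,5.3],"rotation":[0,0,0],"jaw":0.8},{"offset":[0.1,0,5.3],"rotation":[0,0,0],"jaw":0.8},{"offset":[0.1,0,5.3],"rotation":[0,0,0],"jaw":0.8},{"offset":[0.1,0,5.3],"rotation":[0,0,0],"jaw":0.8},{"offset":[0.1,0,5.3],"rotation":[0,0,0],"jaw":0.8}]}' 20; python3 - <<'E'
from h import *
s=state(); r=toolR(s); p0=np.array(s["tool_pos"]); piv=np.array([563.0,183.4]); d=p0[:2]-piv; print(s["opening"]*85,np.hypot(*d),np.degrees(np.arctan2(d[1],d[0])),s["wrist_force"])
for a in range(0,96,8):
    q=piv+R.from_euler('z',a,degrees=True).apply([*d,0])[:2]
    print(a,(r.inv().apply([*(q-p0[:2]),0])/10).round(2).tolist())
E
```

```text
time_s: 11.7
tool_pos: [553.0, 252.8, 74.1]
tool_rot: [0.001, 0.648, 0.762, 0.001]
wrist_force: [0.3, -2.1, 1.9]
opening: 0.129
finger_force: 21.5
10.922679950394375 70.12956203840457 98.20952518622175 [ 0.30149285 -2.05963805  1.93105328]
0 [0.0, 0.0, 0.0]
8 [-0.05, -0.98, -0.0]
16 [-0.24, -1.94, -0.0]
24 [-0.55, -2.86, -0.01]
32 [-1.0, -3.73, -0.01]
40 [-1.56, -4.54, -0.01]
48 [-2.23, -5.25, -0.01]
56 [-2.99, -5.87, -0.01]
64 [-3.82, -6.37, -0.01]
72 [-4.72, -6.76, -0.01]
80 [-5.67, -7.01, -0.01]
88 [-6.64, -7.13, -0.01]
```

```bash
python3 -m crank '{"commands":[{"offset":[-0.05,-0.98,0],"rotation":[0,0,-8],"jaw":0.8},{"offset":[-0.24,-1.94,0],"rotation":[0,0,-16],"jaw":0.8},{"offset":[-0.55,-2.86,0],"rotation":[0,0,-24],"jaw":0.8},{"offset":[-1,-3.73,0],"rotation":[0,0,-32],"jaw":0.8},{"offset":[-1.56,-4.54,0],"rotation":[0,0,-40],"jaw":0.8},{"offset":[-2.23,-5.25,0],"rotation":[0,0,-48],"jaw":0.8},{"offset":[-2.99,-5.87,0],"rotation":[0,0,-56],"jaw":0.8},{"offset":[-3.82,-6.37,0],"rotation":[0,0,-64],"jaw":0.8},{"offset":[-4.72,-6.76,0],"rotation":[0,0,-72],"jaw":0.8},{"offset":[-4.72,-6.76,0],"rotation":[0,0,-72],"jaw":0.8}]}'; python3 - <<'E'
from h import *
s=state(); r=toolR(s); p0=np.array(s["tool_pos"]); piv=np.array([563.0,183.4]); d=p0[:2]-piv; print(s["opening"]*85,np.hypot(*d),np.degrees(np.arctan2(d[1],d[0])),s["wrist_force"])
print(r.as_matrix()[:,1])
for a in range(4,25,4):
    q=piv+R.from_euler('z',a,degrees=True).apply([*d,0])[:2]
    print(a,(r.inv().apply([*(q-p0[:2]),0])/10).round(2).tolist())
E
```

```text
time_s: 12.7
tool_pos: [493.0, 195.1, 74.1]
tool_rot: [0.0, 0.077, 0.997, 0.0]
wrist_force: [-1.0, -1.5, 5.3]
opening: 0.132
finger_force: 21.8
11.22742982359201 71.02628357043663 170.48868636064162 [-1.01332997 -1.53899799  5.28665461]
[1.53981513e-01 9.88073712e-01 1.83775705e-04]
4 [-0.01, -0.5, -0.0]
8 [-0.06, -0.99, -0.0]
12 [-0.14, -1.48, -0.0]
16 [-0.25, -1.96, -0.0]
20 [-0.4, -2.43, -0.0]
24 [-0.58, -2.9, -0.0]
```

```bash
python3 -m crank '{"commands":[{"offset":[-0.06,-0.99,0],"rotation":[0,0,-8],"jaw":0.8},{"offset":[-0.18,-1.65,0],"rotation":[0,0,-14],"jaw":0.8},{"offset":[-0.3,-2.15,0],"rotation":[0,0,-18],"jaw":0.8},{"offset":[-0.3,-2.25,0],"rotation":[0,0,-18],"jaw":0.8},{"offset":[-0.3,-2.25,0],"rotation":[0,0,-18],"jaw":0.8}]}'; python3 - <<'E'
from h import *
s=state(); r=toolR(s); p0=np.array(s["tool_pos"]); piv=np.array([563.0,183.4]); d=p0[:2]-piv; print(s["opening"]*85,np.hypot(*d),np.degrees(np.arctan2(d[1],d[0])),s["wrist_force"],s["moment"])
E
```

```text
time_s: 13.2
tool_pos: [492.3, 173.2, 74.0]
tool_rot: [-0.0, -0.079, 0.997, 0.0]
wrist_force: [-1.4, -2.1, 7.2]
opening: 0.131
finger_force: 22.0
11.16036969587912 71.41570580041348 -171.8111230776931 [-1.42790328 -2.131054    7.18873157] [-0.34594366  0.20699477 -0.09606292]
```

```bash
python3 -m crank '{"commands":[{"offset":[0,-0.3,0],"rotation":[0,0,0],"jaw":0.8},{"offset":[0,-0.5,0],"rotation":[0,0,0],"jaw":0.8},{"offset":[0,-0.5,0],"rotation":[0,0,0],"jaw":0.8}]}'; python3 - <<'E'
from h import *
s=state(); r=toolR(s); p0=np.array(s["tool_pos"]); piv=np.array([563.0,183.4]); d=p0[:2]-piv; print(s["opening"]*85,np.hypot(*d),np.degrees(np.arctan2(d[1],d[0])),s["wrist_force"],s["moment"])
E
```

```text
time_s: 13.5
tool_pos: [492.4, 172.4, 74.0]
tool_rot: [-0.0, -0.077, 0.997, 0.003]
wrist_force: [-2.7, 16.0, 6.3]
opening: 0.129
finger_force: 22.2
10.953541346462039 71.4219939275382 -171.15108551437567 [-2.69253799 15.98708692  6.28392788] [ 2.4436321   0.48020506 -0.04455469]
```

```bash
python3 -m crank '{"commands":[{"offset":[0,0.5,0],"rotation":[0,0,0],"jaw":0.8},{"offset":[0,0.5,0],"rotation":[0,0,0],"jaw":4},{"offset":[0,0.5,0],"rotation":[0,0,0],"jaw":4},{"offset":[0,0.5,0],"rotation":[0,0,0],"jaw":4},{"offset":[0,0.5,-3],"rotation":[0,0,0],"jaw":4},{"offset":[0,0.5,-7],"rotation":[0,0,0],"jaw":5},{"offset":[0,-2,-9],"rotation":[0,0,5],"jaw":5},{"offset":[0,-4,-9],"rotation":[0,0,10],"jaw":5}]}'; python3 - <<'E'
from h import *
go([488,25,165],-2)
im=optics.get_image("top"); cv2.imwrite("pics/t6.png",im["pixels"][:,:,::-1]); np.savez("pics/t6.npz",**im)
print([(at(im,r["position"],24).round(0).tolist(),round(r["score"],2)) for r in spotter.pinpoint("top","carrier")])
E
```

```text
time_s: 14.3
tool_pos: [502.2, 128.2, 166.3]
tool_rot: [0.004, 0.008, 1.0, 0.0]
wrist_force: [0.4, -0.3, -0.2]
opening: 0.584
finger_force: 0.0
t 14.3 tcp [502.2 128.2 166.3] offset [  1.25 -10.34   0.12] rot [ 0.3  0.3 91. ] dist 104
[([[346.0, -44.0, 24.0]], 0.83), ([[481.0, 29.0, 24.0]], 0.77), ([[487.0, -145.0, 24.0]], 0.76)]
```

```bash
python3 -m crank '{"commands":[{"offset":[0.2,-2,0],"rotation":[0,0,8],"jaw":5},{"offset":[0.4,-4,0],"rotation":[0,0,16],"jaw":5},{"offset":[0.6,-6,0],"rotation":[0,0,24],"jaw":5},{"offset":[0.8,-8,0],"rotation":[0,0,32],"jaw":5},{"offset":[1.2,-10.3,0],"rotation":[0,0,40],"jaw":5},{"offset":[1.2,-10.3,0],"rotation":[0,0,48],"jaw":5},{"offset":[1.2,-10.3,0],"rotation":[0,0,56],"jaw":5},{"offset":[1.2,-10.3,0],"rotation":[0,0,64],"jaw":5},{"offset":[1.2,-10.3,0],"rotation":[0,0,72],"jaw":5},{"offset":[1.2,-10.3,0],"rotation":[0,0,80],"jaw":5}]}'; python3 -c "
from h import *
go([488,25,165],-2)"
```

```text
time_s: 15.4
tool_pos: [485.8, 26.3, 162.5]
tool_rot: [-0.001, 0.65, 0.76, -0.0]
wrist_force: [-0.2, 0.8, -0.3]
opening: 0.584
finger_force: 0.0
t 15.4 tcp [485.8  26.3 162.5] offset [-0.16  0.2  -0.25] rot [-0.1 -0.1 10.9] dist 4
```

```bash
python3 -m crank '{"commands":[{"offset":[-0.1,0.2,0],"rotation":[0,0,7],"jaw":5},{"offset":[-0.1,0.2,0],"rotation":[0,0,10.9],"jaw":5},{"offset":[-0.1,0.2,0],"rotation":[0,0,10.9],"jaw":5},{"offset":[-0.1,0.2,0],"rotation":[0,0,10.9],"jaw":5}]}'; python3 - <<'E'
from h import *
im=optics.get_image("wrist"); cv2.imwrite("pics/w6.png",im["pixels"][:,:,::-1]); np.savez("pics/w6.npz",**im)
print([(r["position"],at(im,r["position"],24).round(1).tolist(),round(r["score"],2)) for r in spotter.pinpoint("wrist","carrier")])
print("post box stage-aligned px at (488,28)",proj(im,[[488,28,80],[488,28,24]]).round(1).tolist()); go([488,25,165],-2)
E
```

```text
time_s: 15.8
tool_pos: [488.1, 25.5, 162.8]
tool_rot: [-0.001, 0.717, 0.697, -0.0]
wrist_force: [-0.8, -0.5, 0.4]
opening: 0.588
finger_force: 0.0
[([109.7, 264.9], [[347.8, -36.4, 24.0]], 0.84), ([277.1, 354.2], [[484.2, -129.2, 24.0]], 0.79), ([276.1, 191.8], [[487.5, 22.9, 24.0]], 0.69)]
post box stage-aligned px at (488,28) [[276.6, 208.5], [276.6, 185.4]]
t 15.9 tcp [488.2  25.3 163. ] offset [-0.03 -0.02 -0.2 ] rot [-0.  -0.   0.4] dist 2
```

View pics/w6.png

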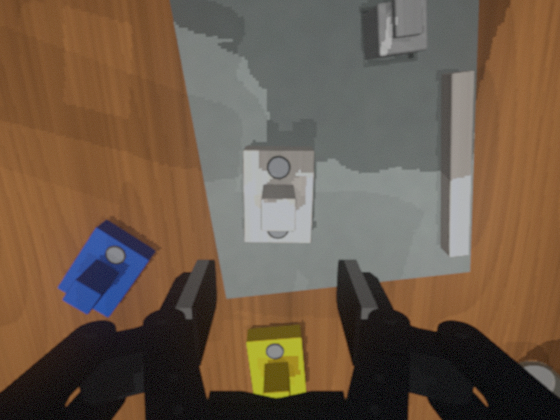

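The bare-aluminium carrier is at (278,197), with its post top at (278,215). The lever's tongue lies over the stop at (405,20). Next I'll fit the carrier pose.

```bash
python3 - <<'E'
from h import *
im=dict(np.load("pics/w6.npz")); g=cv2.cvtColor(im["pixels"],cv2.COLOR_RGB2GRAY)
uv=np.array([[314,150],[312,243],[245,242],[244,150],[296,200],[296,231],[261,231],[261,200]],np.float32)
sub=cv2.cornerSubPix(g,uv[:4].reshape(-1,1,2).copy(),(3,3),(-1,-1),(3,30,.01)).reshape(-1,2); print(sub.round(1).tolist())
p=g.astype(int); print("row215 u255-300",p[215,255:300].tolist()); print("col 270 v195-245",p[195:245,268].tolist()); print("row190 u238-320", p[180,238:250].tolist(),p[180,306:320].tolist()); print("col255 v144-156",p[144:156,255].tolist(),p[236:248,255].tolist())
P=[[25,35,44],[25,-35,44],[-25,-35,44],[-25,35,44]]
for u in(uv[:4],sub):
    r=least_squares(lambda q:(proj(im,st([[a,b,44] for a,b,_ in P],q))-u).ravel(),(488,25,0)); print(r.x,np.degrees(r.x[2]),r.fun.round(1))
    print("post top pred",proj(im,st([[11,11,80],[11,-11,80],[-11,-11,80],[-11,11,80]],r.x)).round(1).tolist())
go([*r.x[:2],100],np.degrees(r.x[2]))
E
```

```text
[[313.1000061035156, 150.5], [309.6000061035156, 242.39999389648438], [244.3000030517578, 241.39999389648438], [243.89999389648438, 149.60000610351562]]
row215 u255-300 [183, 183, 184, 184, 181, 169, 167, 177, 184, 183, 184, 183, 184, 183, 180, 182, 183, 183, 182, 183, 182, 182, 183, 183, 181, 184, 183, 181, 181, 181, 181, 182, 183, 182, 183, 184, 183, 182, 180, 177, 176, 180, 184, 183, 183]
col 270 v195-245 [104, 103, 109, 121, 135, 143, 150, 166, 177, 183, 182, 183, 182, 182, 183, 182, 184, 182, 182, 181, 183, 183, 183, 182, 183, 182, 182, 183, 182, 183, 182, 182, 182, 182, 179, 165, 134, 117, 126, 145, 165, 177, 183, 183, 182, 183, 174, 155, 139, 134]
row190 u238-320 [146, 144, 140, 134, 137, 154, 172, 179, 181, 180, 181, 181] [170, 180, 183, 181, 183, 180, 167, 138, 117, 123, 138, 141, 142, 141]
col255 v144-156 [96, 97, 96, 96, 100, 116, 148, 175, 181, 182, 182, 181] [183, 182, 183, 181, 183, 175, 156, 138, 134, 135, 136, 137]
[ 4.89454412e+02  2.38557238e+01 -3.18064618e-02] -1.8223760216956273 [ 0.8  0.3 -0.4 -0.5  0.3  0.2 -0.7 -0. ]
post top pred [[296.7, 198.2], [296.0, 230.8], [261.9, 230.6], [261.6, 198.0]]
[ 4.88708550e+02  2.40410732e+01 -4.21269977e-02] -2.4136991744732668 [ 1.2 -0.1  0.5  0.2 -0.5  0.3 -1.2 -0.3]
post top pred [[295.7, 198.1], [294.6, 230.7], [260.5, 230.2], [260.6, 197.6]]
t 15.9 tcp [488.2  25.3 163. ] offset [-0.13  0.05  6.3 ] rot [-0.  -0.   0.8] dist 63
```

```bash
python3 -m crank '{"commands":[{"offset":[-0.15,0.1,3],"rotation":[0,0,0.3],"jaw":5},{"offset":[-0.15,0.1,6.5],"rotation":[0,0,0.3],"jaw":5},{"offset":[-0.15,0.1,9],"rotation":[0,0,0.3],"jaw":5},{"offset":[-0.15,0.1,10.2],"rotation":[0,0,0.3],"jaw":5},{"offset":[-0.15,0.1,10.8],"rotation":[0,0,0.3],"jaw":5},{"offset":[-0.15,0.1,10.8],"rotation":[0,0,0.3],"jaw":5},{"offset":[-0.15,0.1,10.8],"rotation":[0,0,0.3],"jaw":5}]}'; python3 -c "
from h import *
go([489.2,23.9,51],-1.9);print(state()['wrist_force'])"
```

```text
time_s: 16.6
tool_pos: [490.2, 23.4, 56.1]
tool_rot: [0.001, 0.719, 0.695, 0.001]
wrist_force: [0.4, -0.3, 0.4]
opening: 0.581
finger_force: 0.0
t 16.6 tcp [490.2  23.4  56.1] offset [ 0.04 -0.1   0.51] rot [ 0.1  0.  -0.1] dist 5
[ 0.44154581 -0.32357837  0.38154776]
```

```bash
python3 -m crank '{"commands":[{"offset":[0,-0.08,0.4],"rotation":[0,0,0],"jaw":5},{"offset":[0,-0.08,0.4],"rotation":[0,0,0],"jaw":1.4},{"offset":[0,-0.08,0.4],"rotation":[0,0,0],"jaw":1.4},{"offset":[0,-0.08,0.4],"rotation":[0,0,0],"jaw":1.4},{"offset":[0,-0.08,0.4],"rotation":[0,0,0],"jaw":1.4},{"offset":[0,-0.08,0.4],"rotation":[0,0,0],"jaw":1.4},{"offset":[0,-0.08,0.4],"rotation":[0,0,0],"jaw":1.4}]}' 60; python3 -c "
from h import *
s=state(); print(s['wrist_force'],s['opening']*85)
go(st([[45-4,25-4,0]],G)[0]+[0,0,s['tool_pos'][2]],5.73)"
```

```text
time_s: 17.3
tool_pos: [489.0, 23.5, 51.9]
tool_rot: [0.0, 0.719, 0.695, 0.0]
wrist_force: [-0.4, 0.8, 4.8]
opening: 0.246
finger_force: 59.9
[-0.38485408  0.81401602  4.84420985] 20.94565421540109
t 17.3 tcp [489.   23.5  51.9] offset [6.   8.84 0.01] rot [ 0.1  0.  -7.7] dist 107
```

```bash
python3 -m crank '{"commands":[{"offset":[0,0,-0.15],"rotation":[0,0,0],"jaw":1.4},{"offset":[1,1.5,-0.15],"rotation":[0,0,-2],"jaw":1.4},{"offset":[2.2,3.2,-0.15],"rotation":[0,0,-4],"jaw":1.4},{"offset":[3.4,5,-0.15],"rotation":[0,0,-6],"jaw":1.4},{"offset":[4.6,6.8,-0.15],"rotation":[0,0,-7.6],"jaw":1.4},{"offset":[5.5,8.1,-0.15],"rotation":[0,0,-7.6],"jaw":1.4},{"offset":[6,8.8,-0.15],"rotation":[0,0,-7.6],"jaw":1.4},{"offset":[6,8.8,-0.15],"rotation":[0,0,-7.6],"jaw":1.4},{"offset":[6,8.8,-0.15],"rotation":[0,0,-7.6],"jaw":1.4}]}'; python3 - <<'E'
from h import *
s=state(); print(s['wrist_force'],s['opening']*85)
go(st([[45,25,0]],G)[0]+[0,0,s['tool_pos'][2]],5.73)
im=optics.get_image("wrist"); cv2.imwrite("pics/w7.png",im["pixels"][:,:,::-1]); np.savez("pics/w7.npz",**im)
E
```

```text
time_s: 18.2
tool_pos: [577.2, 80.3, 52.2]
tool_rot: [-0.001, 0.671, 0.741, -0.001]
wrist_force: [0.7, -0.2, -2.3]
opening: 0.25
finger_force: 59.0
[ 0.74367731 -0.16462754 -2.33084323] 21.208583938950067
t 18.2 tcp [577.2  80.3  52.2] offset [ 0.39  0.62 -0.  ] rot [-0.2 -0.  -0.1] dist 7
```

View pics/w7.png

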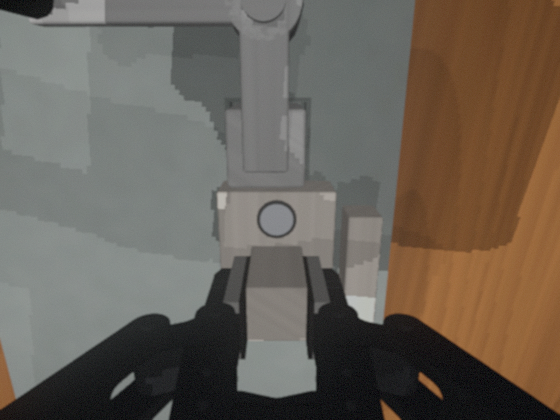

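The view shows the lever shut with its tongue over the stop, at (265,100). The carrier is squared up, with a small gap to the stop at v≈187 and about 6 mm to the fence at u≈340. Butting it against the stop next.

```bash
python3 -m crank '{"commands":[{"offset":[0.2,0.1,0.1],"rotation":[0,0,0],"jaw":1.4},{"offset":[0.35,0.3,0.2],"rotation":[0,0,0],"jaw":1.4},{"offset":[0.45,0.4,0.2],"rotation":[0,0,0],"jaw":1.4},{"offset":[0.45,0.4,0.2],"rotation":[0,0,0],"jaw":1.4},{"offset":[0.45,0.4,0.2],"rotation":[0,0,0],"jaw":1.4}]}'; python3 -c "
from h import *
go(st([[45,25,0]],G)[0]+[0,0,state()['tool_pos'][2]],5.73)"
```

```text
time_s: 18.75
tool_pos: [582.4, 85.0, 51.9]
tool_rot: [0.0, 0.672, 0.741, 0.0]
wrist_force: [-0.9, -1.8, 5.2]
opening: 0.246
finger_force: 60.3
t 18.75 tcp [582.4  85.   51.9] offset [-0.02  0.05  0.  ] rot [ 0.   0.  -0.1] dist 1
```

```bash
python3 -m crank '{"commands":[{"offset":[0.1,0,0],"rotation":[0,0,0],"jaw":1.4},{"offset":[0.2,0,0],"rotation":[0,0,0],"jaw":1.4},{"offset":[0.2,0,0],"rotation":[0,0,0],"jaw":1.4},{"offset":[0.2,0,0],"rotation":[0,0,0],"jaw":1.4}]}'; python3 - <<'E'
from h import *
s=state(); print(toolR(s).inv().apply(s["wrist_force"]),s["moment"]); go(st([[45,25,0]],G)[0]+[0,0,s['tool_pos'][2]],5.73)
im=optics.get_image("wrist"); np.savez("pics/w8.npz",**im); 
cv2.imwrite("pics/w8.png",cv2.resize(im["pixels"][80:310,190:400,::-1],None,fx=2.5,fy=2.5,interpolation=cv2.INTER_CUBIC))
E
```

```text
time_s: 19.15
tool_pos: [582.7, 86.0, 51.9]
tool_rot: [0.001, 0.671, 0.741, -0.0]
wrist_force: [-0.3, -4.5, 6.6]
opening: 0.247
finger_force: 60.2
[-4.44715034 -0.68697744 -6.58617706] [-0.74146279  0.29927362  0.07921562]
t 19.15 tcp [582.7  86.   51.9] offset [-0.11  0.01  0.  ] rot [ 0.1  0.1 -0. ] dist 1
```

View pics/w8.png

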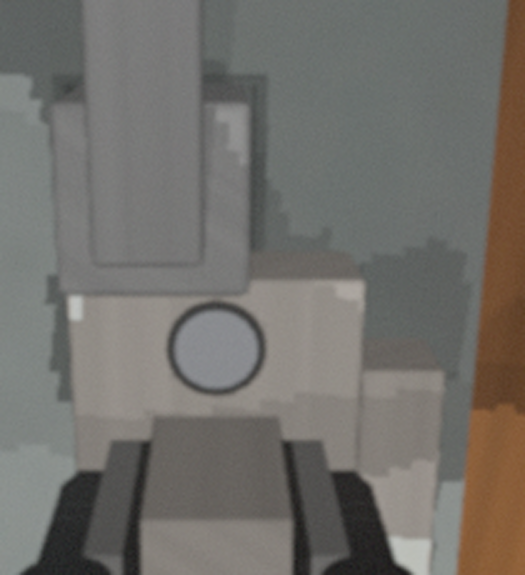

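The carrier is now beside the stop and looks to be touching both the fence and the stop. I'll take up any remaining slack along y, then make the diagonal push.

```bash
python3 -m crank '{"commands":[{"offset":[0.1,0,0],"rotation":[0,0,0],"jaw":1.4},{"offset":[0.2,0,0],"rotation":[0,0,0],"jaw":1.4},{"offset":[0.2,0,0],"rotation":[0,0,0],"jaw":1.4},{"offset":[0.2,0,0],"rotation":[0,0,0],"jaw":1.4}]}'; python3 - <<'E'
from h import *
s=state(); print(toolR(s).inv().apply(s["wrist_force"]),s["moment"]); go(st([[45,25,0]],G)[0]+[0,0,s['tool_pos'][2]],5.73)
E
```

```text
time_s: 19.6
tool_pos: [582.7, 86.2, 52.0]
tool_rot: [0.002, 0.671, 0.742, -0.001]
wrist_force: [-1.0, -9.7, 5.9]
opening: 0.246
finger_force: 60.3
[-9.57704152 -1.97322911 -5.89583174] [-1.64700831  0.3236212   0.06813681]
t 19.6 tcp [582.7  86.2  52. ] offset [-0.13  0.01  0.  ] rot [0.1 0.3 0. ] dist 1
```

```bash
python3 -m crank '{"commands":[{"offset":[-0.1,0.1,0.1],"rotation":[0,0,0],"jaw":1.4},{"offset":[-0.15,0.2,0.2],"rotation":[0,0,0],"jaw":1.4},{"offset":[-0.15,0.3,0.3],"rotation":[0,0,0],"jaw":1.4},{"offset":[-0.15,0.4,0.4],"rotation":[0,0,0],"jaw":1.4},{"offset":[-0.15,0.4,0.4],"rotation":[0,0,0],"jaw":1.4},{"offset":[-0.15,0.4,0.4],"rotation":[0,0,0],"jaw":1.4}]}' 100; python3 - <<'E'
from h import *
s=state(); print(toolR(s).inv().apply(s["wrist_force"]),s["moment"]); go(st([[45,25,0]],G)[0]+[0,0,s['tool_pos'][2]],5.73)
E
```

```text
time_s: 20.2
tool_pos: [582.8, 86.1, 51.9]
tool_rot: [-0.001, 0.671, 0.742, -0.003]
wrist_force: [-14.5, -9.1, 35.6]
opening: 0.241
finger_force: 101.1
[ -7.71862724 -15.56262896 -35.4782561 ] [-1.20223466  2.04566152  0.03319986]
t 20.2 tcp [582.8  86.1  51.9] offset [-0.12 -0.    0.  ] rot [-0.3  0.2 -0. ] dist 1
```

```bash
python3 -m crank '{"commands":[{"offset":[0,0.15,0],"rotation":[0,0,0],"jaw":1.4},{"offset":[0,0.25,0],"rotation":[0,0,0],"jaw":1.4},{"offset":[0,0.25,0],"rotation":[0,0,0],"jaw":1.4},{"offset":[0,0.25,0],"rotation":[0,0,0],"jaw":1.4}]}'; python3 - <<'E'
from h import *
im=optics.get_image("wrist"); np.savez("pics/w9.npz",**im)
s=state(); print(toolR(s).inv().apply(s["wrist_force"]),s["moment"]); go(st([[45,25,0]],G)[0]+[0,0,s['tool_pos'][2]],5.73)
p=im["pixels"][130:310,190:400,::-1]; sd=optics.get_image("side")["pixels"][150:280,170:330,::-1]
cv2.imwrite("pics/w9.png",np.hstack([cv2.resize(p,(420,360)),cv2.resize(sd,(380,360),interpolation=cv2.INTER_CUBIC)]))
E
```

```text
time_s: 20.6
tool_pos: [582.9, 86.1, 52.0]
tool_rot: [-0.003, 0.671, 0.742, -0.005]
wrist_force: [-18.4, -10.8, 40.2]
opening: 0.24
finger_force: 101.6
[ -7.95893713 -20.03504439 -40.07393471] [-1.41201416  2.61589117 -0.05184771]
t 20.65 tcp [582.9  86.1  52. ] offset [-0.12 -0.01  0.  ] rot [-0.6  0.2  0. ] dist 1
```

View pics/w9.png

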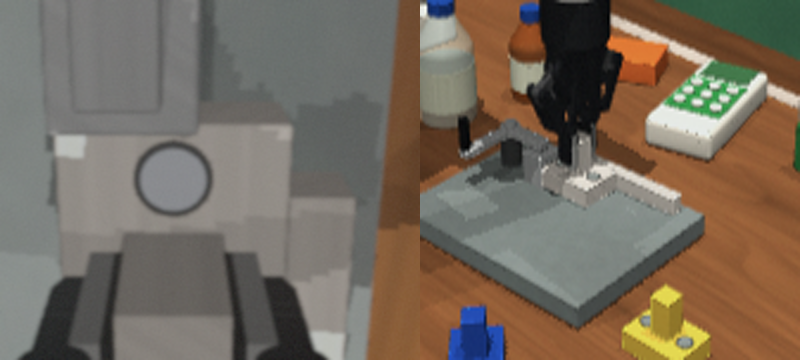

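The carrier sits in the corner, but under load the tool has pitched 0.6°, so I'll trim that to keep the carrier flat.

```bash
python3 -m crank '{"commands":[{"offset":[0,0,0],"rotation":[-0.5,0.1,0],"jaw":1.4},{"offset":[0,0,0],"rotation":[-1,0.2,0],"jaw":1.4},{"offset":[0,0,0],"rotation":[-1,0.2,0],"jaw":1.4},{"offset":[0,0,0],"rotation":[-1,0.2,0],"jaw":1.4}]}'; python3 - <<'E'
from h import *
s=state(); print(toolR(s).inv().apply(s["wrist_force"]),s["moment"]); go(st([[45,25,0]],G)[0]+[0,0,s['tool_pos'][2]],5.73)
E
```

```text
time_s: 21.1
tool_pos: [582.9, 86.1, 51.9]
tool_rot: [0.002, 0.671, 0.742, 0.003]
wrist_force: [-15.3, -9.3, 40.8]
opening: 0.24
finger_force: 101.8
[ -7.67859948 -15.90362617 -40.89224122] [-1.71955508  3.40008934 -0.05863514]
t 21.1 tcp [582.9  86.1  51.9] offset [-0.12 -0.01 -0.  ] rot [ 0.3 -0.   0. ] dist 1
```

```bash
python3 -m crank '{"commands":[{"offset":[0,0.2,-0.05],"rotation":[0,0,0],"jaw":1.4},{"offset":[0,0.35,-0.1],"rotation":[0,0,0],"jaw":1.4},{"offset":[0,0.35,-0.1],"rotation":[0,0,0],"jaw":1.4},{"offset":[0,0.35,-0.1],"rotation":[0,0,0],"jaw":1.4},{"offset":[0,0.35,-0.1],"rotation":[0,0,0],"jaw":1.4}]}'; python3 - <<'E'
from h import *
s=state(); print(toolR(s).inv().apply(s["wrist_force"]),s["moment"]); go(st([[45,25,0]],G)[0]+[0,0,s['tool_pos'][2]],5.73)
E
```

```text
time_s: 21.6
tool_pos: [582.8, 86.1, 51.9]
tool_rot: [-0.001, 0.671, 0.742, -0.0]
wrist_force: [-22.2, -11.8, 40.5]
opening: 0.24
finger_force: 101.5
[ -9.46874576 -23.28706986 -40.46102934] [-1.90569104  3.49561549 -0.10679699]
t 21.6 tcp [582.8  86.1  51.9] offset [-0.12 -0.   -0.  ] rot [-0.1 -0.1  0. ] dist 1
```

```bash
python3 -m crank '{"commands":[{"offset":[0,0,-0.1],"rotation":[0,0,0],"jaw":1.4},{"offset":[0,0,-0.15],"rotation":[0,0,0],"jaw":1.4},{"offset":[0,0,-0.15],"rotation":[0,0,0],"jaw":1.4},{"offset":[0,0,-0.15],"rotation":[0,0,0],"jaw":1.4},{"offset":[0,0,-0.15],"rotation":[0,0,0],"jaw":1.4}]}'; python3 - <<'E'
from h import *
s=state(); f=toolR(s).inv().apply(s["wrist_force"]); print(f); go(st([[45,25,0]],G)[0]+[0,0,s['tool_pos'][2]],5.73)
if -f[1]>12 and -f[2]>15: print(arm.close_job())
E
```

```text
time_s: 22.1
tool_pos: [582.9, 86.1, 51.9]
tool_rot: [-0.001, 0.671, 0.742, -0.0]
wrist_force: [-19.0, -11.7, 30.8]
opening: 0.237
finger_force: 100.2
[ -9.663955   -20.14310066 -30.79740002]
t 22.1 tcp [582.9  86.1  51.9] offset [-0.13 -0.01 -0.  ] rot [-0.1 -0.1  0. ] dist 1
the job is handed in; nothing more can be done
None
```

I handed in the job at about 22 s: the stop block is in its pocket, the lever is shut on its end stop, and the arm still holds the carrier in the corner, pressing about 20 N towards the fence and 31 N down, with about 10 N against the stop block.

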